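# Build up the stone sieves on the shaker

### The arm

A 6-joint arm with a two-finger parallel gripper is mounted at the origin on a cart in front of the work surface, level with it; the furniture and walls round the work are solid. World frame = base frame: x ahead of the robot, y to its left, z up, the work surface at z = 0. Lengths are in m, angles in rad, forces in N, time in s.
With the tool pointing down it reaches from about 0.3 to 0.875 m from the base axis. Payload 6.4 kg.
Tool frame: the origin (TCP) lies at the very end of the fingers, on their centre line; the grasp point (between the pads) lies 19 mm behind it; z points along the fingers, y is the line along which they close (so a half turn about z gives the same grasp; the last joint's range is limited). The gripper opens to 85 mm and grips with 20 to 120 N. Pads are 22 mm wide; open, the fingers measure 114 mm over their backs; the gripper's body (76 mm by 85 mm) begins 54 mm behind the grasp point. The pads swing forward as they close: fully open they stand 13 mm farther back than shut.
Start: joints at [0.921, 0.181, 1.607, -0, 1.354, -0.206], TCP at [0.247, 0.519, 0.231] pointing down, gripper open.
Joint ranges: [-2.99, 2.99], [-0.89, 2.07], [0.3, 2.58], [-1.14, 4.28], [0, 2.63], [-3.12, 3.12]. Speed limits (rad/s): [2.57, 2.57, 3.01, 3.14, 3.14, 3.14].

### API

Orientations are given as a unit quaternion [w, x, y, z].
In Python, from bench import get_obs, optics, workorder gives the robot as it stands.
- The arm moves only by the tool jog_arm, called after "Request:" by a JSON object that holds its "op" and its "data", one argument or row to a line. Schema: {"type":"object","properties":{"deltas":{"type":"array","items":{"type":"object","properties":{"x":{"type":"number"},"y":{"type":"number"},"z":{"type":"number"},"drx":{"type":"number"},"dry":{"type":"number"},"drz":{"type":"number"},"aperture":{"type":"number"}},"additionalProperties":false,"required":["aperture"]},"minItems":1,"maxItems":10},"only":{"type":"string"},"quiet":{"type":"boolean"},"lines":{"type":"string"}},"required":["deltas"],"additionalProperties":false}. deltas is a list of rows, 1 to 10 of them, each an object with the fields x, y, z (the shift in fractions of the full range, 1 being 0.75 m), drx, dry, drz (a rotation vector in normalised numbers (1 is pi rad)), aperture (the opening from 0.0 (shut) to 1.0 (fully open)); a field left out counts as zero (the opening has to be given); each row is the pose to reach, as a shift and turn from the pose commanded when the call began, along the tool's axes at that moment; what a row does not reach only later rows make up. A row lasts 1/8 s, in which the tool goes at most 0.0625 m and 0.188 rad, less where a joint would pass 70% of its speed; a pose out of reach is approached as far as the arm can. The fingers move at their own pace and stop on an object; the grip force is fixed at half the most. Time passes only in rows, so rows that do not move let the fingers close. The tool returns the time, the measured TCP pose, the force, the opening and the grip force at its end. only (a regular expression) keeps the lines of the reply that match it, lines (a string "A,B") keeps lines A to B, and quiet returns only ok. Shift and turn numbers lie between -1 and 1, and a call with a number outside is refused. Input that does not fit is refused with a message, and nothing moves.
- get_obs(): the state, without advancing time (a new reading comes with each control period).
- optics.camera(name): name is "scene" or "top" or "wrist"; returns (picture, depth): 384x512x3 uint8, blue, green, red; 384x512 float32, m along the optical axis (not along the pixel's ray), 0 where there is no reading.
- optics.camera_params(name): a dict with "fovy" (degrees; the focal length in pixels is half the picture's height over the tangent of half this angle, whatever the lens; pixels are square), "cx", "cy" (the principal point, pixels), "view" (4x4, takes a point from world to camera coordinates). Camera axes: x right, y up, looking along -z (the intrinsics and any distortion apply to the point x, -y, -z); pixel columns grow to the right and rows downward; lengths in m; the calibration is good to about 2 mm. The wrist camera is an equidistant fisheye: a pixel r from the principal point sees the ray r / f radians off the axis. A picture is of the moment at which its call begins: read the wrist's pose just before it. camera_params takes no time and is no camera call; for the wrist camera it gives the pose at the moment of the call.
- workorder.hand_in(): hands the job in; it is judged then, once.
The state is a dict: "time_s": time; "q": joint angles; "dq": joint speeds; "joint_efforts": joint torques, N m; "eef_pos": TCP position; "eef_rot": TCP orientation; "wrist_force": force on the tool from outside, world axes, zero at the start; "torque": the same for the moment, N m; "opening": opening from 0.0 (shut) to 1.0 (fully open); "grasp_force": force on a finger pad.
Only numpy, scipy, OpenCV 4.12 (cv2) and the standard library are available. Lean on these libraries where they do the work, as an engineer would, in place of code of your own. Each camera call takes 0.05 s, during which the arm holds its last target. There are 200 camera calls.

### The job

Set up the sieves for sorting stones: stand the pan in the round seat of the sieve shaker, then build the sieves up on it from finest at the bottom through medium to coarsest on top, and close the stack with the lid. Each part must sit fully home and level in the one below, and the dop rack, the bottle and the V-block must be left alone.

Things in the scene. Friction and masses are not known exactly. Their poses are not given: they have to be found in the camera images.
- shaker: bench-top sieve shaker, fixed: white housing 120 x 104 mm (controls on the side that is its -x) with a round aluminium table on top, whose face is 40 mm above the bench and carries a raised locating ring of 65 mm inner and 75 mm outer diameter, 8 mm high. The pan stands inside this ring. Origin: under the centre of the ring, at bench height, z up.
- pan: collecting pan, plain round steel cup with a closed bottom without holes, 60 mm outer and 55 mm inner diameter, 28 mm high, the lowest 4 mm tapered to 53 mm. Origin: centre of its underside, z up. A sieve nested on it has its origin 19 mm above the pan's. About 100 g.
- sieve_fine: FINE sieve: woven wire mesh with square openings of about 2 mm. Round steel cup, mouth up, 60 mm outer, 55 mm inner diameter, 26 mm high: tapered skirt (41 to 50 mm) is the lowest 9 mm, straight 60 mm wall above; plate at 10.5 mm. Origin: centre of the underside, z up. Its skirt drops 9 mm into the mouth of the part below; a sieve nested on it stands 17 mm higher. 90 g.
- sieve_medium: MEDIUM sieve: plate with 19 round holes of 6 mm. Round steel cup, mouth up, 60 mm outer, 55 mm inner diameter, 26 mm high: tapered skirt (41 to 50 mm) is the lowest 9 mm, straight 60 mm wall above; plate at 10.5 mm. Origin: centre of the underside, z up. Its skirt drops 9 mm into the mouth of the part below; a sieve nested on it stands 17 mm higher. 90 g.
- sieve_coarse: COARSE sieve: plate with seven round holes of 12 mm. Round steel cup, mouth up, 60 mm outer, 55 mm inner diameter, 26 mm high: tapered skirt (41 to 50 mm) is the lowest 9 mm, straight 60 mm wall above; plate at 10.5 mm. Origin: centre of the underside, z up. Its skirt drops 9 mm into the mouth of the part below; a sieve nested on it stands 17 mm higher. 90 g.
- lid: lid of the set: steel disc of 60 mm diameter, 5 mm thick (at 9 to 14 mm height), a tapered 50 mm plug under it (lowest 9 mm), and a black knob on top, 18 mm diameter, at 21 to 32 mm height on a thinner neck. Origin: centre of the underside of the plug, z up. Nested, its origin is 17 mm above the sieve's. 90 g.
- dop_rack: bystander: round black rack with steel dops standing in it, 65 mm diameter, 33 mm high; loose. Origin: centre of its underside.
- flask: bystander: white plastic bottle with a blue cap, 44 mm diameter, 103 mm high, loose, at the left of the work. Origin: centre of its underside.
- grey_block: bystander: light grey V-block, 50 x 60 x 42 mm, loose, at the right of the work. Origin: centre of its underside.

How it is judged:
On the way, in this order (a step that is already met when the one before it is completed fails the run):
1. the pan stands in the ring on the shaker (horizontal distance between pan and shaker below 0.004 m and z of pan in the frame of shaker between 0.0375 and 0.0425 m and angle between pan's own z axis and vertical below 0.06 rad and contact force between pan and the fingers below 0.2 N), for 0.2 s.
2. the fine sieve is nested on the pan (horizontal distance between sieve_fine and pan below 0.004 m and z of sieve_fine in the frame of pan between 0.0165 and 0.0215 m and angle between sieve_fine's own z axis and vertical below 0.06 rad and contact force between sieve_fine and the fingers below 0.2 N), for 0.2 s.
3. the medium sieve is nested on the fine one (horizontal distance between sieve_medium and sieve_fine below 0.004 m and z of sieve_medium in the frame of sieve_fine between 0.0145 and 0.0195 m and angle between sieve_medium's own z axis and vertical below 0.06 rad and contact force between sieve_medium and the fingers below 0.2 N), for 0.2 s.
4. the coarse sieve is nested on the medium one (horizontal distance between sieve_coarse and sieve_medium below 0.004 m and z of sieve_coarse in the frame of sieve_medium between 0.0145 and 0.0195 m and angle between sieve_coarse's own z axis and vertical below 0.06 rad and contact force between sieve_coarse and the fingers below 0.2 N), for 0.2 s.
5. the lid is nested on the coarse sieve (horizontal distance between lid and sieve_coarse below 0.004 m and z of lid in the frame of sieve_coarse between 0.0145 and 0.0195 m and angle between lid's own z axis and vertical below 0.06 rad and contact force between lid and the fingers below 0.2 N), for 0.2 s.
At the end, for the whole second after the job is handed in: Pan in the shaker's ring, fine sieve on the pan, medium sieve on the fine, coarse sieve on the medium, lid on the coarse sieve: each within 4 mm of the axis of the part below, within 2.5 mm of its fully nested height, tilted less than 0.06 rad, released and at rest (all of step 1 and all of step 2 and all of step 3 and all of step 4 and all of step 5 and linear speed of each of pan, sieve_fine, sieve_medium, sieve_coarse, lid below 0.02 m/s); the robot touches nothing.
It fails at once if the dop rack is pushed away or knocked over (distance of dop_rack from where it was at the start of the episode above 0.015 m or angle between dop_rack's own z axis and vertical above 0.3 rad).
It fails at once if the bottle is pushed away or knocked over (distance of flask from where it was at the start of the episode above 0.015 m or angle between flask's own z axis and vertical above 0.3 rad).
It fails at once if the V-block is pushed away or knocked over (distance of grey_block from where it was at the start of the episode above 0.015 m or angle between grey_block's own z axis and vertical above 0.3 rad).
It also fails if it takes over 128 s, if anything falls off the work surface, if the arm or the gripper's body presses on something with over 40 N, if the wrist force passes 120 N, or if a joint passes its speed limit or range.

## Working session

There is one attempt and no reset: what is moved stays moved. The work goes in short steps, Python scripts to look and compute and a tool call to move; the robot and the scene stay as the last step left them, time stands still between calls to the robot, and variables do not carry over. Pictures are saved under pics/ and viewed, at most 14 in all, crops included, and the job is handed in when it is done.

```bash
ls; mkdir -p pics
```

Run:
```python
from bench import get_obs, optics
import cv2,numpy as np
o=get_obs();print(o)
for n in ["top","scene"]:
    p,d=optics.camera(n);cv2.imwrite(f"pics/{n}0.png",p);np.savez(f"{n}0.npz",p=p,d=d)
    print(n,optics.camera_params(n))
print(optics.camera_params("wrist"))
```

```text
pics
{'time_s': 0.0, 'q': array([ 9.20696239e-01,  1.81536446e-01,  1.60798804e+00,  2.11060717e-05,
        1.35379139e+00, -2.06301437e-01]), 'dq': array([-0.00171471, -0.00016756, -0.00146496, -0.00050658,  0.0014019 ,
        0.0005721 ]), 'joint_efforts': array([-3.66102693e-03, -4.44861817e+01, -3.51339447e+01, -3.71081369e-04,
        8.94131925e-03, -1.89390749e-05]), 'eef_pos': array([0.2465357 , 0.5188705 , 0.23039638]), 'eef_rot': array([-3.67144123e-04,  2.20084919e-01,  9.75480336e-01, -7.79541573e-04]), 'wrist_force': array([-0.0468719 ,  0.17662837, -0.2414052 ]), 'torque': array([0.03208179, 0.01363187, 0.02908256]), 'grasp_force': 0.0, 'opening': 0.9991578623737497}
top {'fovy': 45.490447749849686, 'cx': 252.1966554959892, 'cy': 191.3920940083073, 'view': array([[ 0.01927288, -0.99973382, -0.0126823 ,  0.04647462],
       [ 0.99058053,  0.01737339,  0.13582482, -0.53243281],
       [-0.13556833, -0.01518058,  0.99065169, -1.40630678],
       [ 0.        ,  0.        ,  0.        ,  1.        ]])}
scene {'fovy': 56.62259372468209, 'cx': 261.61117636015575, 'cy': 194.9940674310177, 'view': array([[ 0.88860092, -0.45837394, -0.01678513, -0.44706599],
       [ 0.32304178,  0.59942919,  0.73234462, -0.24417288],
       [-0.3256262 , -0.6561844 ,  0.68072727, -0.92173797],
       [ 0.        ,  0.        ,  0.        ,  1.        ]])}
{'fovy': 65.70646984690485, 'cx': 258.10663159246565, 'cy': 188.62779550217823, 'view': array([[ 4.30776607e-01,  9.02458534e-01, -3.29978414e-04,
        -5.73867985e-01],
       [-8.61165493e-01,  4.10956528e-01, -2.99180090e-01,
         3.83567940e-02],
       [-2.69862019e-01,  1.29163950e-01,  9.54196607e-01,
        -3.79782272e-01],
       [ 0.00000000e+00,  0.00000000e+00,  0.00000000e+00,
         1.00000000e+00]])}
```

View pics/top0.png

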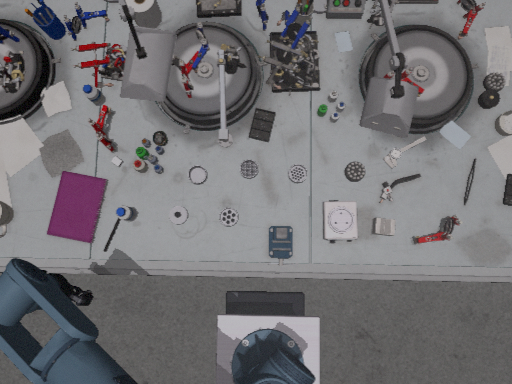

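View pics/scene0.png

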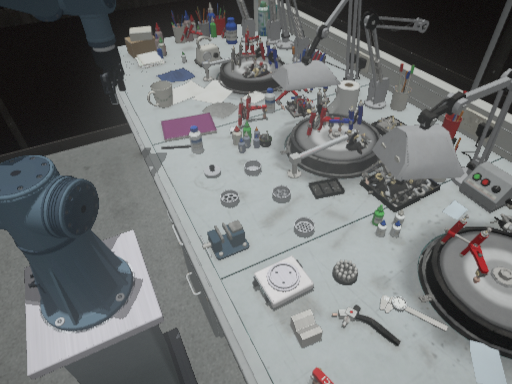

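The top view shows the lid at about (179,215), coarse sieve (229,217), pan (198,175), probably fine (249,169) and medium (298,174), and the shaker at (341,221). The bystanders are the dop rack (355,171), bottle (125,213) and V-block (383,226).

Create h.py:
```python
from bench import get_obs, optics
import cv2,numpy as np
from scipy.spatial.transform import Rotation as R
def f(c): return 192/np.tan(np.radians(c["fovy"]/2))
def cloud(c,d):
    v,u=np.indices(d.shape); F=f(c)
    P=np.stack([(u-c["cx"])/F*d,-(v-c["cy"])/F*d,-d],-1)
    V=c["view"]; return (P-V[:3,3])@V[:3,:3]
def ray(c,uv,z,fish=False):
    "pixel -> world point on plane height z"
    uv=np.atleast_2d(uv).astype(float); F=f(c); a=(uv-[c["cx"],c["cy"]])/F
    if fish:
        r=np.linalg.norm(a,axis=1,keepdims=True); s=np.where(r>1e-9,np.sin(r)/np.maximum(r,1e-9),1)
        D=np.c_[a[:,:1]*s,-a[:,1:]*s,-np.cos(r)]
    else: D=np.c_[a[:,0],-a[:,1],-np.ones(len(a))]
    V=c["view"]; D=D@V[:3,:3]; C=-V[:3,:3].T@V[:3,3]
    return C+D*((z-C[2])/D[:,2])[:,None]
def proj(c,P,fish=False):
    q=c["view"][:3,:3]@np.asarray(P,float)+c["view"][:3,3]; x=np.array([q[0],-q[1]]);F=f(c)
    if fish:
        n=np.linalg.norm(x); return np.array([c["cx"],c["cy"]])+F*np.arctan2(n,-q[2])*x/n
    return np.array([c["cx"],c["cy"]])+F*x/-q[2]
def circ(P):
    A=np.c_[2*P[:,:2],np.ones(len(P))]; s=np.linalg.lstsq(A,(P[:,:2]**2).sum(1),rcond=None)[0]
    return s[:2],np.sqrt(s[2]+s[0]**2+s[1]**2)
def totool(target):
    "world TCP target -> shift along tool axes, from the measured pose"
    o=get_obs(); w,x,y,z=o["eef_rot"]; r=R.from_quat([x,y,z,w])
    return r.inv().apply(np.array(target)-o["eef_pos"])
```

Run:
```python
from h import *
p=np.load("top0.npz");d=p["d"];p=p["p"];c=optics.camera_params("top")
W=cloud(c,d);z=W[...,2]
print("bench z",np.median(z[190:205,240:300]))
m=((z>0.008)&(z<0.2)).astype(np.uint8);m[:,:100]=0;m[:140]=0;m[262:]=0;m[:,410:]=0
n,l,s,ce=cv2.connectedComponentsWithStats(m)
for i in range(1,n):
    if s[i,4]<60: continue
    Q=W[l==i]; print(ce[i].round(1),s[i,4],"zmax",np.percentile(Q[:,2],[50,98]).round(4),"rng",Q[:,:2].min(0).round(4),Q[:,:2].max(0).round(4))
cv2.imwrite("pics/crop0.png",cv2.resize(p[145:255,155:405],None,fx=3.2,fy=3.2,interpolation=cv2.INTER_CUBIC))
```

```text
bench z -0.001117685009008851
[107.8 144.2] 85 zmax [0.0614 0.0992] rng [0.6583 0.5049] [0.6893 0.5265]
[159.9 145.7] 129 zmax [0.0314 0.0552] rng [0.6515 0.3365] [0.6988 0.3795]
[145.9 160.9] 437 zmax [0.0492 0.0843] rng [0.5893 0.3449] [0.6655 0.4342]
[395.4 153. ] 76 zmax [0.0106 0.0172] rng [ 0.651  -0.4225] [ 0.6855 -0.3859]
[116.4 160.8] 66 zmax [0.014  0.0194] rng [0.6101 0.4828] [0.6435 0.5163]
[248.8 168.4] 230 zmax [0.0122 0.0269] rng [0.578  0.0392] [0.6389 0.0972]
[355.  171.2] 322 zmax [0.0195 0.0356] rng [ 0.5747 -0.3049] [ 0.6405 -0.2401]
[196.6 173.7] 91 zmax [0.0229 0.0317] rng [0.5564 0.2045] [0.6159 0.2634]
[297.6 172.9] 223 zmax [0.0122 0.0303] rng [ 0.5651 -0.1173] [ 0.6242 -0.0593]
[392.  187.2] 217 zmax [0.0169 0.0247] rng [ 0.5146 -0.4444] [ 0.5925 -0.3541]
[102.  189.2] 95 zmax [0.0116 0.0165] rng [0.4759 0.5287] [0.5696 0.5501]
[340.  220.2] 1342 zmax [0.0343 0.049 ] rng [ 0.3778 -0.275 ] [ 0.5103 -0.1689]
[125.8 213.6] 265 zmax [0.0771 0.1063] rng [0.4162 0.4243] [0.4753 0.4895]
[178.  214.5] 258 zmax [0.0141 0.0327] rng [0.4263 0.2622] [0.4836 0.3202]
[228.4 216.5] 227 zmax [0.0123 0.0273] rng [0.4223 0.1025] [0.4819 0.1599]
[383.9 226.4] 365 zmax [0.0368 0.0459] rng [ 0.4025 -0.3888] [ 0.4576 -0.3246]
[280.6 242.3] 681 zmax [0.0602 0.0763] rng [ 0.3164 -0.0724] [0.4263 0.0012]
```

View pics/crop0.png

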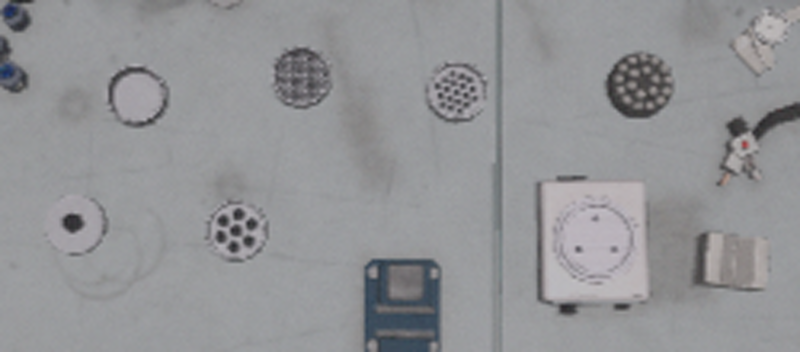

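The crop confirms the sieves: fine (mesh) near crop pixel (302,77), medium (456,92), coarse (237,231). The pan is at (138,96), the lid at (76,223) and the shaker ring at (597,243). I'll move above the pan with the tool square to the world axes.

The rows are not in the units I measure in: shifts go in shares of 0.75 m and turns go in shares of pi rad. I convert before sending: -0.429 m / 0.75 = -0.572, -0.111 m / 0.75 = -0.148, -0.444 rad / 3.1416 = -0.1413.

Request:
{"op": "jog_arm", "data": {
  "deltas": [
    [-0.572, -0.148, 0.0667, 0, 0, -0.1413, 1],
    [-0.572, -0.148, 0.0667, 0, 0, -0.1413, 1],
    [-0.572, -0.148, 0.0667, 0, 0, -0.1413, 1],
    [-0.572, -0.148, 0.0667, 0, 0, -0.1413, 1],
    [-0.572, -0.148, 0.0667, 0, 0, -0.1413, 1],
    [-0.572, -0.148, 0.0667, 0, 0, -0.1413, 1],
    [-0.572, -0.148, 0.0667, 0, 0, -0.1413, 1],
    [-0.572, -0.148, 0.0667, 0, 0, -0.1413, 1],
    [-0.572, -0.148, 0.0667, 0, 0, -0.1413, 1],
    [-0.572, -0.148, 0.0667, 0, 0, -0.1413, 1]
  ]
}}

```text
refused: deltas[0]: [-0.572, -0.148, 0.0667, 0, 0, -0.1413, 1] is not of type 'object' (schema: type "object"). Nothing was moved.
```

The call was refused and nothing moved: it wants a list of objects with named fields. Same move again in that form.

Request:
{"op": "jog_arm", "data": {
  "deltas": [
    {"x":-0.572, "y":-0.148, "z":0.0667, "drz":-0.1413, "aperture":1},
    {"x":-0.572, "y":-0.148, "z":0.0667, "drz":-0.1413, "aperture":1},
    {"x":-0.572, "y":-0.148, "z":0.0667, "drz":-0.1413, "aperture":1},
    {"x":-0.572, "y":-0.148, "z":0.0667, "drz":-0.1413, "aperture":1},
    {"x":-0.572, "y":-0.148, "z":0.0667, "drz":-0.1413, "aperture":1},
    {"x":-0.572, "y":-0.148, "z":0.0667, "drz":-0.1413, "aperture":1},
    {"x":-0.572, "y":-0.148, "z":0.0667, "drz":-0.1413, "aperture":1},
    {"x":-0.572, "y":-0.148, "z":0.0667, "drz":-0.1413, "aperture":1},
    {"x":-0.572, "y":-0.148, "z":0.0667, "drz":-0.1413, "aperture":1},
    {"x":-0.572, "y":-0.148, "z":0.0667, "drz":-0.1413, "aperture":1}
  ]
}}

```text
time_s: 1.35
eef_pos: [0.5854, 0.2362, 0.1812]
eef_rot: [-0.0, -0.001, 1.0, 0.0]
wrist_force: [-0.9, 0.3, -0.3]
opening: 0.996
grasp_force: 0.0
```

Run:
```python
from h import *
c=optics.camera_params("wrist");o=get_obs();print(o["eef_pos"],o["eef_rot"],o["opening"]);print("cam",-c["view"][:3,:3].T@c["view"][:3,3])
p,d=optics.camera("wrist");cv2.imwrite("pics/w1.png",p)
for n,P in dict(pan=[.586,.234,.028],tcp=o["eef_pos"]).items(): print(n,proj(c,P,True))
# shaker ring from the top depth
t=np.load("top0.npz");ct=optics.camera_params("top");W=cloud(ct,t["d"]);z=W[...,2]
m=(z>.0435)&(z<.056);m[:,:310]=0;m[:,372:]=0;m[:195]=0;m[245:]=0
Q=W[m];print("ring",circ(Q),len(Q),np.percentile(Q[:,0],[2,98]),np.percentile(Q[:,1],[2,98]))
```

```text
[0.58540249 0.23617685 0.1812328 ] [-4.36461955e-04 -7.75684524e-04  9.99999585e-01  1.95752141e-04] 0.99644186380276
cam [0.50910956 0.23506356 0.32444868]
pan [256.47159751 173.73893944]
tcp [259.60584585 243.81227177]
ring (array([ 0.44808637, -0.22100812]), np.float64(0.03364730585644542)) 137 [0.41148757 0.48613809] [-0.25735251 -0.18540499]
```

View pics/w1.png

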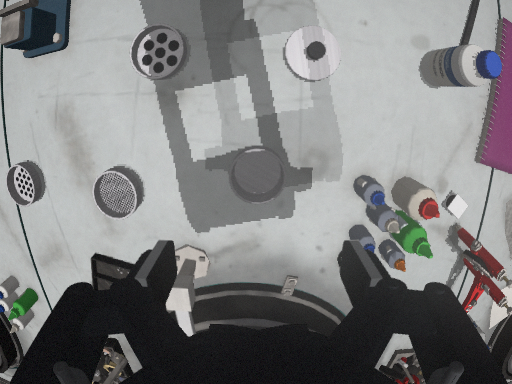

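The wrist view shows the pan at (258,174), where it was predicted to within 2 px. The fine sieve is at (118,192), medium (26,183), coarse (159,53) and lid (313,53). I'll refine all the rims from wrist depth.

Add to h.py:
```python
def wcloud(c,d):
    v,u=np.indices(d.shape);a=np.stack([u-c["cx"],v-c["cy"]],-1)/f(c);r=np.linalg.norm(a,axis=-1)+1e-9
    k=(np.tan(r)/r)*d; V=c["view"]
    return (np.stack([a[...,0]*k,-a[...,1]*k,-d],-1)-V[:3,3])@V[:3,:3]
def rim(W,xy,top,rad=.036,tol=.006):
    "circle through points near height top, near xy"
    m=(np.hypot(W[...,0]-xy[0],W[...,1]-xy[1])<rad)&(abs(W[...,2]-top)<tol); Q=W[m]
    if len(Q)<15: return None
    C,r=circ(Q)
    k=abs(np.linalg.norm(Q[:,:2]-C,axis=1)-r)<.004; C,r=circ(Q[k]); return C.round(4),round(float(r),4),int(k.sum()),round(float(np.median(Q[k,2])),4)
```

Run:
```python
from h import *
c=optics.camera_params("wrist");p,d=optics.camera("wrist");W=wcloud(c,d)
t=np.load("top0.npz");ct=optics.camera_params("top");T=cloud(ct,t["d"])
print("bench",W[90,200])
for n,xy,h in [("pan",(.586,.234),.028),("fine",(.6085,.068),.026),("med",(.595,-.088),.026),("coarse",(.452,.131),.026),("lidknob",(.455,.291),.032),("ring",(.448,-.221),.048)]:
    print(n,"W",rim(W,xy,h,tol=.005),"T",rim(T,xy,h-.001,rad=.041 if n=="ring" else .034,tol=.004))
```

```text
bench [0.49885243 0.17310053 0.00117304]
pan W (array([0.5885, 0.2349]), 0.0284, 556, 0.0281) T (array([0.5859, 0.2336]), 0.0285, 41, 0.0274)
fine W (array([0.6104, 0.0697]), 0.0285, 476, 0.0256) T (array([0.6079, 0.0684]), 0.0288, 41, 0.024)
med W (array([ 0.5982, -0.0863]), 0.0285, 339, 0.0248) T (array([ 0.5956, -0.0876]), 0.0287, 42, 0.0252)
coarse W (array([0.4552, 0.1314]), 0.0285, 554, 0.026) T (array([0.4521, 0.1304]), 0.0285, 44, 0.0249)
lidknob W (array([0.4592, 0.292 ]), 0.0066, 239, 0.0325) T (array([0.4555, 0.2917]), 0.0065, 18, 0.0305)
ring W None T (array([ 0.4482, -0.2214]), 0.0345, 95, 0.0469)
```

Converted, 0.171 m / 0.75 = 0.228, -0.0017 m / 0.75 = -0.0023.

Request:
{"op": "jog_arm", "data": {
  "deltas": [
    {"x":-0.0021, "y":-0.0023, "z":0.08, "aperture":1},
    {"x":-0.0021, "y":-0.0023, "z":0.16, "aperture":1},
    {"x":-0.0021, "y":-0.0023, "z":0.2067, "aperture":1},
    {"x":-0.0021, "y":-0.0023, "z":0.228, "aperture":1},
    {"x":-0.0021, "y":-0.0023, "z":0.228, "aperture":1},
    {"x":-0.0021, "y":-0.0023, "z":0.228, "aperture":0},
    {"x":-0.0021, "y":-0.0023, "z":0.228, "aperture":0},
    {"x":-0.0021, "y":-0.0023, "z":0.228, "aperture":0},
    {"x":-0.0021, "y":-0.0023, "z":0.228, "aperture":0},
    {"x":-0.0021, "y":-0.0023, "z":0.228, "aperture":0}
  ]
}}

```text
time_s: 2.7
eef_pos: [0.5904, 0.2338, 0.0136]
eef_rot: [0.002, -0.0, 1.0, 0.001]
wrist_force: [-2.0, -0.1, 7.7]
opening: 0.673
grasp_force: 62.6
```

Converted, -0.16 m / 0.75 = -0.2133, -0.01 m / 0.75 = -0.0133.

Request:
{"op": "jog_arm", "data": {
  "deltas": [
    {"z":-0.0133, "aperture":0},
    {"z":-0.0667, "aperture":0},
    {"z":-0.1467, "aperture":0},
    {"z":-0.2133, "aperture":0},
    {"z":-0.2133, "aperture":0},
    {"z":-0.2133, "aperture":0}
  ]
}}

```text
time_s: 3.45
eef_pos: [0.5879, 0.233, 0.1704]
eef_rot: [0.0, -0.0, 1.0, -0.0]
wrist_force: [-0.2, 0.2, -2.0]
opening: 0.672
grasp_force: 64.5
```

Run:
```python
from h import *
o=get_obs();c=optics.camera_params("wrist");p,d=optics.camera("wrist");W=wcloud(c,d);cv2.imwrite("pics/w2.png",p);np.savez("w2.npz",p=p,d=d)
e=o["eef_pos"];print(e,o["eef_rot"],o["wrist_force"]);print(rim(W,e[:2],e[2]+.0145,tol=.02))
```

```text
[0.58788293 0.23304338 0.17036966] [ 2.94830766e-06 -8.11281504e-05  9.99999997e-01 -1.94823297e-05] [-0.17858895  0.2176332  -2.02606146]
(array([0.586 , 0.2323]), 0.0284, 6410, 0.1815)
```

View pics/w2.png

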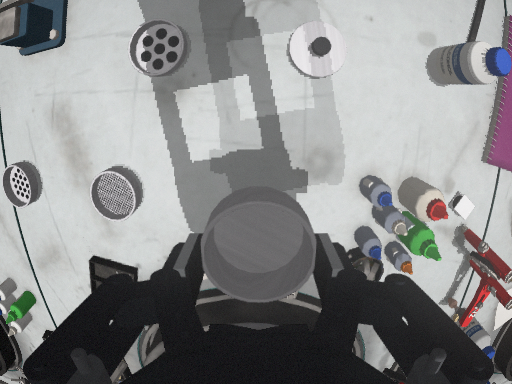

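The pan is held between the fingers, mouth up, at about (258,245). Next I'll check its tilt and height in the grip.

Add to h.py:
```python
def plane(W,xy,lo,hi,R0=.0268,R1=.031):
    "top ring plane: centre height and slopes; keeps only the upper edge per azimuth"
    dx=W[...,0]-xy[0];dy=W[...,1]-xy[1];r=np.hypot(dx,dy);m=(r>R0)&(r<R1)&(W[...,2]>lo)&(W[...,2]<hi)
    a=np.arctan2(dy[m],dx[m]);Q=np.c_[dx[m],dy[m],W[...,2][m]];b=((a+np.pi)/(2*np.pi)*48).astype(int)
    S=np.array([Q[b==i][np.argsort(Q[b==i][:,2])[-max(3,(b==i).sum()//10)]] for i in range(48) if (b==i).sum()>5])
    # drop finger pads (azimuth near +-y)
    S=S[abs(S[:,1])<.022]
    A=np.c_[S[:,:2],np.ones(len(S))];s=np.linalg.lstsq(A,S[:,2],rcond=None)[0]
    return s.round(4),len(S),float(np.std(A@s-S[:,2]).round(4))
```

Run:
```python
from h import *
c=optics.camera_params("wrist");d=np.load("w2.npz")["d"];W=wcloud(c,d)
m=(np.hypot(W[...,0]-.588,W[...,1]-.233)<.034)&(W[...,2]>.15)&(W[...,2]<.2)&(abs(W[...,1]-.233)<.02)
print(np.percentile(W[m][:,2],[1,50,95,99,99.8]),"x",np.percentile(W[m][:,0],[.2,99.8]))
print(plane(W,(.5867,.2325),.17,.2))
```

```text
[0.15769664 0.15983094 0.1838643  0.18466317 0.18516375] x [0.55679644 0.61550242]
(array([-0.0115,  0.0015,  0.1842]), 27, 0.0002)
```

Converted, -0.453 m / 0.75 = -0.604, -0.42 m / 0.75 = -0.56.

Request:
{"op": "jog_arm", "data": {
  "deltas": [
    {"x":0.0267, "y":-0.08, "aperture":0},
    {"x":0.0267, "y":-0.16, "aperture":0},
    {"x":0.0267, "y":-0.24, "aperture":0},
    {"x":0.0267, "y":-0.32, "aperture":0},
    {"x":0.0267, "y":-0.4, "aperture":0},
    {"x":0.0267, "y":-0.48, "aperture":0},
    {"x":0.0267, "y":-0.56, "aperture":0},
    {"x":0.0267, "y":-0.604, "aperture":0},
    {"x":0.0267, "y":-0.604, "aperture":0},
    {"x":0.0267, "y":-0.604, "aperture":0}
  ]
}}

```text
time_s: 4.75
eef_pos: [0.5674, -0.2188, 0.1685]
eef_rot: [-0.001, 0.0, 1.0, 0.001]
wrist_force: [0.2, 0.2, -1.5]
opening: 0.672
grasp_force: 64.6
```

Run:
```python
from h import *
o=get_obs();c=optics.camera_params("wrist");p,d=optics.camera("wrist");W=wcloud(c,d);cv2.imwrite("pics/w3.png",p);np.savez("w3.npz",p=p,d=d,V=c["view"])
e=o["eef_pos"];print(e,o["eef_rot"]);print("ring",rim(W,(.451,-.22),.048,rad=.04,tol=.0035))
m=(np.hypot(W[...,0]-.451,W[...,1]+.22)<.025);print("table z",np.median(W[m][:,2]))
```

```text
[ 0.56741296 -0.2187822   0.16852235] [-1.36593887e-03  2.48516484e-05  9.99998437e-01  1.12207545e-03]
ring (array([ 0.4515, -0.2219]), 0.0346, 1402, 0.0483)
table z 0.040631185300000705
```

View pics/w3.png

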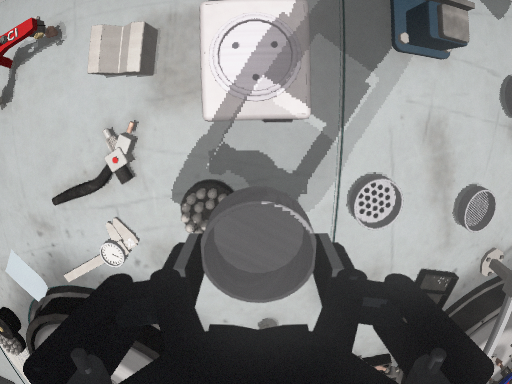

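The ring is at (255,57) and its fitted radius matches. The dop rack at (208,205) is clear of the path. I'll move above the ring, then down into it.

Converted, 0.1144 m / 0.75 = 0.1525, -0.0022 m / 0.75 = -0.0029.

Request:
{"op": "jog_arm", "data": {
  "deltas": [
    {"x":0.08, "y":-0.0027, "aperture":0},
    {"x":0.1525, "y":-0.0029, "aperture":0},
    {"x":0.1525, "y":-0.0029, "z":0.04, "aperture":0},
    {"x":0.1525, "y":-0.0029, "z":0.1067, "aperture":0},
    {"x":0.1525, "y":-0.0029, "z":0.1267, "aperture":0},
    {"x":0.1525, "y":-0.0029, "z":0.1267, "aperture":0},
    {"x":0.1525, "y":-0.0029, "z":0.1267, "aperture":0}
  ]
}}

```text
time_s: 5.68
eef_pos: [0.4552, -0.2226, 0.0769]
eef_rot: [0.001, -0.0, 1.0, -0.001]
wrist_force: [-0.3, 0.6, -1.4]
opening: 0.671
grasp_force: 64.7
```

Run:
```python
from h import *
o=get_obs();c=optics.camera_params("wrist");p,d=optics.camera("wrist");W=wcloud(c,d)
e=o["eef_pos"];print(e,o["wrist_force"])
print("pan",plane(W,e[:2]+[-.0015,-.0007],e[2]+.005,e[2]+.022))
m=(np.hypot(W[...,0]-e[0],W[...,1]-e[1])<.034)&(W[...,2]>e[2]+.011)&(W[...,2]<e[2]+.02)&(abs(W[...,1]-e[1])<.02)
print("pan x",np.percentile(W[m][:,0],[.2,99.8]))
m=(np.hypot(W[...,0]-.4515,W[...,1]+.222)<.05)&(abs(W[...,2]-.0483)<.002);Q=W[m];print("ring visible",len(Q),circ(Q) if len(Q)>30 else 0, Q[:,0].min() if len(Q) else 0)
```

```text
[ 0.45524248 -0.22255046  0.07687346] [-0.29408596  0.62490606 -1.35146314]
pan (array([-0.0083,  0.0015,  0.0921]), 27, 0.0002)
pan x [0.42465454 0.48438229]
ring visible 1557 (array([ 0.45049252, -0.22231007]), np.float64(0.034619123890879205)) 0.4136314104520401
```

Converted, 0.006 m / 0.75 = 0.008, 0.001 m / 0.75 = 0.0013.

Request:
{"op": "jog_arm", "data": {
  "deltas": [
    {"x":0.0013, "aperture":0},
    {"x":0.0013, "z":0.008, "aperture":0},
    {"x":0.0013, "z":0.008, "aperture":0}
  ]
}}

```text
time_s: 6.1
eef_pos: [0.4526, -0.2218, 0.0689]
eef_rot: [-0.0, -0.0, 1.0, 0.0]
wrist_force: [-1.7, 0.4, -0.7]
opening: 0.671
grasp_force: 64.7
```

Run:
```python
from h import *
o=get_obs();c=optics.camera_params("wrist");p,d=optics.camera("wrist");W=wcloud(c,d)
e=o["eef_pos"];print(e,o["wrist_force"])
print("pan",plane(W,e[:2]+[-.0015,-.0007],e[2]+.005,e[2]+.022))
m=(np.hypot(W[...,0]-e[0],W[...,1]-e[1])<.034)&(W[...,2]>e[2]+.011)&(W[...,2]<e[2]+.02)&(abs(W[...,1]-e[1])<.02)
print("pan x",np.percentile(W[m][:,0],[.2,99.8]))
m=(np.hypot(W[...,0]-.4515,W[...,1]+.222)<.05)&(abs(W[...,2]-.0483)<.002);Q=W[m];print("ring visible",len(Q),circ(Q) if len(Q)>30 else 0, Q[:,0].min() if len(Q) else 0)
```

```text
[ 0.45259927 -0.22183417  0.0688965 ] [-1.65045781  0.40059753 -0.70190812]
pan (array([-0.012 ,  0.0003,  0.0842]), 28, 0.0002)
pan x [0.42219269 0.48174565]
ring visible 1572 (array([ 0.45025996, -0.22230538]), np.float64(0.03442806550589275)) 0.41373564875788016
```

Converted, 0.0135 m / 0.75 = 0.018, 0.001 m / 0.75 = 0.0013.

Request:
{"op": "jog_arm", "data": {
  "deltas": [
    {"x":0.0013, "z":0.0053, "aperture":0},
    {"x":0.0013, "z":0.0107, "aperture":0},
    {"x":0.0013, "z":0.016, "aperture":0},
    {"x":0.0013, "z":0.018, "aperture":0},
    {"x":0.0013, "z":0.018, "aperture":0}
  ]
}}

```text
time_s: 6.78
eef_pos: [0.4519, -0.222, 0.0556]
eef_rot: [-0.0, -0.0, 1.0, 0.0]
wrist_force: [0.4, -0.2, -0.9]
opening: 0.67
grasp_force: 64.7
```

Converted, -0.13 m / 0.75 = -0.1733, -0.08 m / 0.75 = -0.1067.

Request:
{"op": "jog_arm", "data": {
  "deltas": [
    {"z":0.0016, "aperture":0},
    {"z":0.0016, "aperture":0},
    {"z":0.0016, "aperture":1},
    {"z":0.0016, "aperture":1},
    {"z":0.0016, "aperture":1},
    {"z":0.0016, "aperture":1},
    {"z":-0.04, "aperture":1},
    {"z":-0.1067, "aperture":1},
    {"z":-0.1733, "aperture":1},
    {"z":-0.1733, "aperture":1}
  ]
}}

```text
time_s: 8.02
eef_pos: [0.4544, -0.224, 0.1905]
eef_rot: [0.004, -0.0, 1.0, -0.003]
wrist_force: [0.9, -0.7, 0.4]
opening: 1.003
grasp_force: 0.0
```

Run:
```python
from h import *
o=get_obs();c=optics.camera_params("wrist");p,d=optics.camera("wrist");W=wcloud(c,d);cv2.imwrite("pics/w4.png",p)
e=o["eef_pos"];print(e)
r=rim(W,(.451,-.222),.068,tol=.004);print("pan",r,plane(W,r[0],.06,.075))
```

```text
[ 0.454431   -0.22399789  0.19054461]
pan (array([ 0.4508, -0.2226]), 0.0283, 662, 0.0681) (array([ 0.0015, -0.0008,  0.0688]), 27, 0.0003)
```

View pics/w4.png

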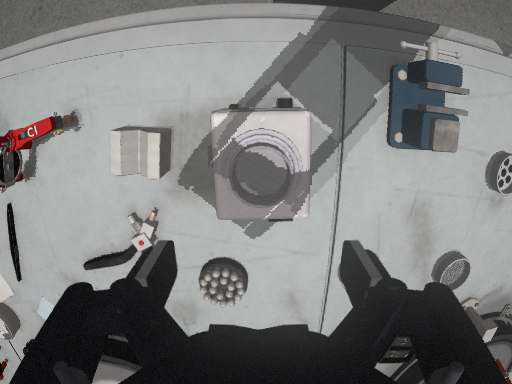

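The pan is seated: its rim is level at 68 mm and centred on the ring at (262,172). Next is the fine sieve.

Converted, 0.291 m / 0.75 = 0.388, -0.158 m / 0.75 = -0.2107.

Request:
{"op": "jog_arm", "data": {
  "deltas": [
    {"x":-0.04, "y":0.0733, "aperture":1},
    {"x":-0.08, "y":0.1467, "aperture":1},
    {"x":-0.12, "y":0.22, "aperture":1},
    {"x":-0.16, "y":0.2933, "aperture":1},
    {"x":-0.2, "y":0.3667, "aperture":1},
    {"x":-0.2107, "y":0.388, "z":0.0267, "aperture":1},
    {"x":-0.2107, "y":0.388, "z":0.04, "aperture":1},
    {"x":-0.2107, "y":0.388, "z":0.04, "aperture":1},
    {"x":-0.2107, "y":0.388, "z":0.04, "aperture":1}
  ]
}}

```text
time_s: 9.2
eef_pos: [0.6098, 0.0677, 0.156]
eef_rot: [-0.0, 0.001, 1.0, -0.0]
wrist_force: [-0.0, -0.2, 1.2]
opening: 1.001
grasp_force: 0.0
```

Run:
```python
from h import *
o=get_obs();c=optics.camera_params("wrist");p,d=optics.camera("wrist");W=wcloud(c,d)
print(o["eef_pos"],rim(W,(.61,.0695),.026,tol=.005),"med",rim(W,(.597,-.0865),.026,tol=.005),"coarse",rim(W,(.454,.131),.026,tol=.005))
```

```text
[0.60975458 0.06771863 0.15596542] (array([0.6105, 0.069 ]), 0.0284, 628, 0.0261) med (array([ 0.5984, -0.0867]), 0.0285, 579, 0.0256) coarse (array([0.4558, 0.1304]), 0.0284, 492, 0.0263)
```

Converted, 0.146 m / 0.75 = 0.1947, 0.135 m / 0.75 = 0.18.

Request:
{"op": "jog_arm", "data": {
  "deltas": [
    {"y":0.0017, "z":0.0667, "aperture":1},
    {"y":0.0017, "z":0.1333, "aperture":1},
    {"y":0.0017, "z":0.18, "aperture":1},
    {"y":0.0017, "z":0.1947, "aperture":1},
    {"y":0.0017, "z":0.1947, "aperture":1},
    {"y":0.0017, "z":0.1947, "aperture":0},
    {"y":0.0017, "z":0.1947, "aperture":0},
    {"y":0.0017, "z":0.1947, "aperture":0},
    {"y":0.0017, "z":0.1947, "aperture":0},
    {"y":0.0017, "z":0.1947, "aperture":0}
  ]
}}

```text
time_s: 10.5
eef_pos: [0.6118, 0.0701, 0.0129]
eef_rot: [0.002, -0.0, 1.0, -0.0]
wrist_force: [-2.5, 0.0, 9.2]
opening: 0.669
grasp_force: 61.8
```

Request:
{"op": "jog_arm", "data": {
  "deltas": [
    {"z":-0.0133, "aperture":0},
    {"z":-0.0667, "aperture":0},
    {"z":-0.1467, "aperture":0},
    {"z":-0.2133, "aperture":0},
    {"z":-0.2133, "aperture":0},
    {"z":-0.2133, "aperture":0}
  ]
}}

```text
time_s: 11.25
eef_pos: [0.6096, 0.0704, 0.17]
eef_rot: [0.0, -0.0, 1.0, 0.0]
wrist_force: [-0.3, 0.9, -1.5]
opening: 0.664
grasp_force: 64.2
```

Add to h.py:
```python
def held(rimh=.0145):
    o=get_obs();c=optics.camera_params("wrist");p,d=optics.camera("wrist");W=wcloud(c,d);e=o["eef_pos"]
    m=(np.hypot(W[...,0]-e[0],W[...,1]-e[1])<.036)&(W[...,2]>e[2]+rimh-.006)&(W[...,2]<e[2]+rimh+.008)&(abs(W[...,1]-e[1])<.02)
    x=np.percentile(W[m][:,0],[.3,99.7]);C=[x.mean(),e[1]-.0007];s=plane(W,C,e[2]+rimh-.008,e[2]+rimh+.01)
    print("TCP",e.round(4),"F",o["wrist_force"].round(1),"off x",(x.mean()-e[0]).round(4),"diam",np.ptp(x).round(4),"rim above TCP",(s[0][2]-e[2]).round(4),"slopes",s[0][:2],s[1:]);return W,p
```

Run:
```python
from h import *
W,p=held(.0125)
```

```text
TCP [0.6096 0.0704 0.17  ] F [-0.3  0.9 -1.5] off x -0.0008 diam 0.0591 rim above TCP 0.014 slopes [-0.0071  0.0004] (27, 0.0002)
```

Converted, -0.2922 m / 0.75 = -0.3896, 0.158 m / 0.75 = 0.2107.

Request:
{"op": "jog_arm", "data": {
  "deltas": [
    {"x":0.04, "y":-0.0733, "aperture":0},
    {"x":0.08, "y":-0.1467, "aperture":0},
    {"x":0.12, "y":-0.22, "aperture":0},
    {"x":0.16, "y":-0.2933, "aperture":0},
    {"x":0.2, "y":-0.3667, "aperture":0},
    {"x":0.2107, "y":-0.3896, "z":0.0267, "aperture":0},
    {"x":0.2107, "y":-0.3896, "z":0.08, "aperture":0},
    {"x":0.2107, "y":-0.3896, "z":0.104, "aperture":0},
    {"x":0.2107, "y":-0.3896, "z":0.104, "aperture":0},
    {"x":0.2107, "y":-0.3896, "z":0.104, "aperture":0}
  ]
}}

```text
time_s: 12.55
eef_pos: [0.452, -0.2219, 0.0918]
eef_rot: [-0.0, -0.0, 1.0, 0.0]
wrist_force: [0.2, 0.6, -0.9]
opening: 0.67
grasp_force: 64.3
```

Run:
```python
from h import *
W,p=held(.0135)
m=(np.hypot(W[...,0]-.4515,W[...,1]+.222)<.05)&(abs(W[...,2]-.0483)<.002);Q=W[m];print(len(Q),circ(Q))
```

```text
TCP [ 0.452  -0.2219  0.0918] F [ 0.2  0.6 -0.9] off x -0.0009 diam 0.059 rim above TCP 0.0139 slopes [-0.0087  0.0006] (27, 0.0001)
1404 (array([ 0.45085267, -0.22231455]), np.float64(0.03443204477217979))
```

Converted, 0.0198 m / 0.75 = 0.0264, 0.018 m / 0.75 = 0.024.

Request:
{"op": "jog_arm", "data": {
  "deltas": [
    {"z":0.0093, "aperture":0},
    {"z":0.0173, "aperture":0},
    {"z":0.024, "aperture":0},
    {"z":0.0264, "aperture":0},
    {"z":0.0264, "aperture":0}
  ]
}}

```text
time_s: 13.22
eef_pos: [0.452, -0.222, 0.0721]
eef_rot: [0.0, -0.0, 1.0, -0.0]
wrist_force: [-0.4, 0.4, -0.9]
opening: 0.671
grasp_force: 64.3
```

Converted, -0.11 m / 0.75 = -0.1467, -0.07 m / 0.75 = -0.0933.

Request:
{"op": "jog_arm", "data": {
  "deltas": [
    {"z":0.0013, "aperture":0},
    {"z":0.0013, "aperture":0},
    {"z":0.0013, "aperture":1},
    {"z":0.0013, "aperture":1},
    {"z":0.0013, "aperture":1},
    {"z":0.0013, "aperture":1},
    {"z":-0.04, "aperture":1},
    {"z":-0.0933, "aperture":1},
    {"z":-0.1467, "aperture":1},
    {"z":-0.1467, "aperture":1}
  ]
}}

```text
time_s: 14.48
eef_pos: [0.4539, -0.2235, 0.1856]
eef_rot: [0.003, -0.0, 1.0, -0.002]
wrist_force: [-0.2, -0.2, -0.5]
opening: 0.997
grasp_force: 0.0
```

Add to h.py:
```python
def stack(top):
    c=optics.camera_params("wrist");p,d=optics.camera("wrist");W=wcloud(c,d)
    r=rim(W,(.451,-.222),top,tol=.004);print("rim",r,plane(W,r[0],top-.008,top+.007),"expected",top);return p
```

Run:
```python
from h import *
stack(.085)
```

```text
rim (array([ 0.4512, -0.2227]), 0.0284, 755, 0.0852) (array([-0.0012, -0.0001,  0.0859]), 27, 0.0002) expected 0.085
```

The fine sieve is nested and level. Next is the medium sieve.

Request:
{"op": "jog_arm", "data": {
  "deltas": [
    {"x":-0.06, "y":0.0533, "aperture":1},
    {"x":-0.12, "y":0.1067, "aperture":1},
    {"x":-0.1733, "y":0.16, "aperture":1},
    {"x":-0.1947, "y":0.1807, "z":0.0133, "aperture":1},
    {"x":-0.1947, "y":0.1807, "z":0.04, "aperture":1},
    {"x":-0.1947, "y":0.1807, "z":0.04, "aperture":1},
    {"x":-0.1947, "y":0.1807, "z":0.04, "aperture":1}
  ]
}}

```text
time_s: 15.4
eef_pos: [0.597, -0.0873, 0.1514]
eef_rot: [-0.001, 0.001, 1.0, 0.0]
wrist_force: [0.8, -0.6, 0.5]
opening: 1.001
grasp_force: 0.0
```

Run:
```python
from h import *
o=get_obs();c=optics.camera_params("wrist");p,d=optics.camera("wrist");W=wcloud(c,d);cv2.imwrite("pics/w5.png",p)
print(o["eef_pos"],rim(W,(.597,-.0865),.026,tol=.005))
```

```text
[ 0.59700856 -0.087305    0.15140602] (array([ 0.5983, -0.0873]), 0.0284, 624, 0.0261)
```

View pics/w5.png

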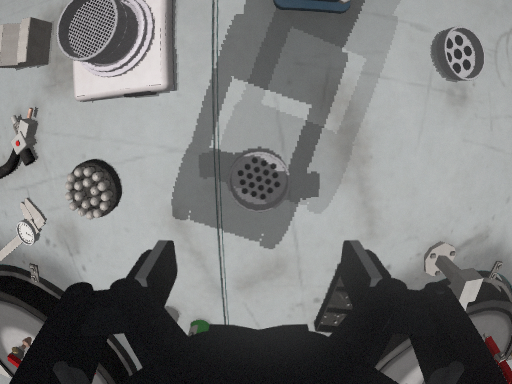

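The 19-hole medium sieve is at (259,179) between the fingers, and the fine mesh is on the stack at (93,27). Grasping it.

Converted, 0.1415 m / 0.75 = 0.1887, 0.13 m / 0.75 = 0.1733.

Request:
{"op": "jog_arm", "data": {
  "deltas": [
    {"x":-0.0009, "z":0.0667, "aperture":1},
    {"x":-0.0009, "z":0.1333, "aperture":1},
    {"x":-0.0009, "z":0.1733, "aperture":1},
    {"x":-0.0009, "z":0.1887, "aperture":1},
    {"x":-0.0009, "z":0.1887, "aperture":1},
    {"x":-0.0009, "z":0.1887, "aperture":0},
    {"x":-0.0009, "z":0.1887, "aperture":0},
    {"x":-0.0009, "z":0.1887, "aperture":0},
    {"x":-0.0009, "z":0.1887, "aperture":0},
    {"x":-0.0009, "z":0.1887, "aperture":0}
  ]
}}

```text
time_s: 16.7
eef_pos: [0.6004, -0.0871, 0.0133]
eef_rot: [0.002, -0.0, 1.0, -0.001]
wrist_force: [-2.5, 0.8, 7.2]
opening: 0.662
grasp_force: 63.0
```

Request:
{"op": "jog_arm", "data": {
  "deltas": [
    {"z":-0.0133, "aperture":0},
    {"z":-0.0667, "aperture":0},
    {"z":-0.1467, "aperture":0},
    {"z":-0.2133, "aperture":0},
    {"z":-0.2133, "aperture":0},
    {"z":-0.2133, "aperture":0}
  ]
}}

```text
time_s: 17.45
eef_pos: [0.5982, -0.0862, 0.1705]
eef_rot: [-0.0, -0.0, 1.0, 0.0]
wrist_force: [0.3, -0.1, -0.4]
opening: 0.664
grasp_force: 64.2
```

Run:
```python
from h import *
W,p=held(.0135)
```

```text
TCP [ 0.5982 -0.0862  0.1705] F [ 0.3 -0.1 -0.4] off x -0.0012 diam 0.0598 rim above TCP 0.0136 slopes [-0.0065  0.0054] (27, 0.0002)
```

Converted, 0.1462 m / 0.75 = 0.1949, -0.1358 m / 0.75 = -0.1811.

Request:
{"op": "jog_arm", "data": {
  "deltas": [
    {"x":0.0533, "y":-0.0493, "aperture":0},
    {"x":0.1067, "y":-0.0987, "aperture":0},
    {"x":0.16, "y":-0.148, "aperture":0},
    {"x":0.1949, "y":-0.1811, "aperture":0},
    {"x":0.1949, "y":-0.1811, "z":0.04, "aperture":0},
    {"x":0.1949, "y":-0.1811, "z":0.0733, "aperture":0},
    {"x":0.1949, "y":-0.1811, "z":0.0833, "aperture":0},
    {"x":0.1949, "y":-0.1811, "z":0.0833, "aperture":0},
    {"x":0.1949, "y":-0.1811, "z":0.0833, "aperture":0}
  ]
}}

```text
time_s: 18.62
eef_pos: [0.453, -0.2225, 0.1087]
eef_rot: [0.0, -0.0, 1.0, -0.0]
wrist_force: [-0.5, 0.1, -0.9]
opening: 0.66
grasp_force: 64.3
```

Run:
```python
from h import *
W,p=held(.0135)
m=(np.hypot(W[...,0]-.4515,W[...,1]+.222)<.05)&(abs(W[...,2]-.0483)<.002);Q=W[m];print(len(Q),circ(Q))
```

```text
TCP [ 0.453  -0.2225  0.1087] F [-0.5  0.1 -0.9] off x -0.0012 diam 0.0598 rim above TCP 0.0137 slopes [-0.0067  0.0038] (28, 0.0001)
1197 (array([ 0.45087678, -0.22226405]), np.float64(0.03446472709313917))
```

Converted, 0.019 m / 0.75 = 0.0253, 0.0175 m / 0.75 = 0.0233.

Request:
{"op": "jog_arm", "data": {
  "deltas": [
    {"x":0.0007, "z":0.0093, "aperture":0},
    {"x":0.0007, "z":0.0173, "aperture":0},
    {"x":0.0007, "z":0.0233, "aperture":0},
    {"x":0.0007, "z":0.0253, "aperture":0},
    {"x":0.0007, "z":0.0253, "aperture":0}
  ]
}}

```text
time_s: 19.3
eef_pos: [0.452, -0.2222, 0.0893]
eef_rot: [-0.0, -0.0, 1.0, 0.0]
wrist_force: [-2.3, 1.7, 4.6]
opening: 0.66
grasp_force: 64.7
```

Only a light contact of 4.6 N, close to home. Releasing.

Converted, -0.09 m / 0.75 = -0.12, -0.07 m / 0.75 = -0.0933.

Request:
{"op": "jog_arm", "data": {
  "deltas": [
    {"z":0.0004, "aperture":0},
    {"z":0.0004, "aperture":1},
    {"z":0.0004, "aperture":1},
    {"z":0.0004, "aperture":1},
    {"z":0.0004, "aperture":1},
    {"z":-0.04, "aperture":1},
    {"z":-0.0933, "aperture":1},
    {"z":-0.12, "aperture":1},
    {"z":-0.12, "aperture":1}
  ]
}}

```text
time_s: 20.42
eef_pos: [0.453, -0.2231, 0.1807]
eef_rot: [0.002, -0.0, 1.0, -0.001]
wrist_force: [-0.1, 0.6, 0.4]
opening: 1.003
grasp_force: 0.0
```

Run:
```python
from h import *
stack(.102)
```

```text
rim (array([ 0.4504, -0.223 ]), 0.0283, 907, 0.1021) (array([-0.002 , -0.0043,  0.1029]), 27, 0.0002) expected 0.102
```

The medium sieve is nested. Next is the coarse sieve.

Converted, 0.3525 m / 0.75 = 0.47, 0.03 m / 0.75 = 0.04.

Request:
{"op": "jog_arm", "data": {
  "deltas": [
    {"x":-0.004, "y":0.08, "aperture":1},
    {"x":-0.004, "y":0.16, "aperture":1},
    {"x":-0.004, "y":0.24, "aperture":1},
    {"x":-0.004, "y":0.32, "aperture":1},
    {"x":-0.004, "y":0.4, "aperture":1},
    {"x":-0.004, "y":0.46, "aperture":1},
    {"x":-0.004, "y":0.47, "z":0.0267, "aperture":1},
    {"x":-0.004, "y":0.47, "z":0.04, "aperture":1},
    {"x":-0.004, "y":0.47, "z":0.04, "aperture":1},
    {"x":-0.004, "y":0.47, "z":0.04, "aperture":1}
  ]
}}

```text
time_s: 21.72
eef_pos: [0.4551, 0.1295, 0.1491]
eef_rot: [-0.0, 0.001, 1.0, -0.0]
wrist_force: [0.1, -0.4, -0.6]
opening: 1.001
grasp_force: 0.0
```

Run:
```python
from h import *
o=get_obs();c=optics.camera_params("wrist");p,d=optics.camera("wrist");W=wcloud(c,d);cv2.imwrite("pics/w6.png",p)
print(o["eef_pos"],rim(W,(.4555,.1305),.026,tol=.005),rim(W,(.459,.292),.032,rad=.012,tol=.004))
```

```text
[0.45514375 0.12948438 0.14907954] (array([0.4545, 0.1307]), 0.0284, 648, 0.0261) (array([0.4584, 0.2915]), 0.0068, 207, 0.0326)
```

View pics/w6.png

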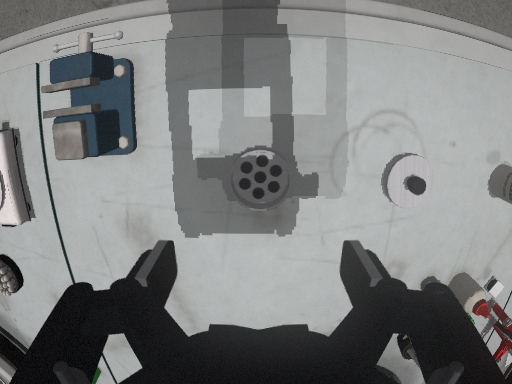

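The seven-hole coarse sieve is at (260,178), centred between the fingers, and the lid is at (408,181). Grasping the sieve.

Converted, 0.139 m / 0.75 = 0.1853, 0.13 m / 0.75 = 0.1733.

Request:
{"op": "jog_arm", "data": {
  "deltas": [
    {"x":0.0005, "y":0.0013, "z":0.0667, "aperture":1},
    {"x":0.0005, "y":0.0013, "z":0.1333, "aperture":1},
    {"x":0.0005, "y":0.0013, "z":0.1733, "aperture":1},
    {"x":0.0005, "y":0.0013, "z":0.1853, "aperture":1},
    {"x":0.0005, "y":0.0013, "z":0.1853, "aperture":1},
    {"x":0.0005, "y":0.0013, "z":0.1853, "aperture":0},
    {"x":0.0005, "y":0.0013, "z":0.1853, "aperture":0},
    {"x":0.0005, "y":0.0013, "z":0.1853, "aperture":0},
    {"x":0.0005, "y":0.0013, "z":0.1853, "aperture":0},
    {"x":0.0005, "y":0.0013, "z":0.1853, "aperture":0}
  ]
}}

```text
time_s: 23.02
eef_pos: [0.456, 0.1312, 0.0124]
eef_rot: [0.001, -0.0, 1.0, -0.0]
wrist_force: [-5.0, -1.4, 14.9]
opening: 0.672
grasp_force: 60.8
```

Request:
{"op": "jog_arm", "data": {
  "deltas": [
    {"z":-0.0133, "aperture":0},
    {"z":-0.0667, "aperture":0},
    {"z":-0.1467, "aperture":0},
    {"z":-0.2267, "aperture":0},
    {"z":-0.2267, "aperture":0},
    {"z":-0.2267, "aperture":0}
  ]
}}

```text
time_s: 23.78
eef_pos: [0.4542, 0.1313, 0.1802]
eef_rot: [0.0, -0.0, 1.0, 0.0]
wrist_force: [-0.2, 0.6, -1.8]
opening: 0.668
grasp_force: 64.3
```

Run:
```python
from h import *
W,p=held(.0135)
```

```text
TCP [0.4542 0.1313 0.1802] F [-0.2  0.6 -1.8] off x -0.0012 diam 0.059 rim above TCP 0.0143 slopes [-0.0076  0.0031] (26, 0.0002)
```

Converted, -0.3535 m / 0.75 = -0.4713, 0.056 m / 0.75 = 0.0747.

Request:
{"op": "jog_arm", "data": {
  "deltas": [
    {"x":0.0032, "y":-0.08, "aperture":0},
    {"x":0.0032, "y":-0.16, "aperture":0},
    {"x":0.0032, "y":-0.24, "aperture":0},
    {"x":0.0032, "y":-0.32, "aperture":0},
    {"x":0.0032, "y":-0.4, "aperture":0},
    {"x":0.0032, "y":-0.46, "aperture":0},
    {"x":0.0032, "y":-0.4713, "aperture":0},
    {"x":0.0032, "y":-0.4713, "z":0.04, "aperture":0},
    {"x":0.0032, "y":-0.4713, "z":0.0747, "aperture":0},
    {"x":0.0032, "y":-0.4713, "z":0.0747, "aperture":0}
  ]
}}

```text
time_s: 25.08
eef_pos: [0.4499, -0.2195, 0.1207]
eef_rot: [-0.003, -0.0, 1.0, 0.003]
wrist_force: [0.2, -0.3, -0.2]
opening: 0.668
grasp_force: 64.4
```

Request:
{"op": "jog_arm", "data": {
  "deltas": [
    {"aperture":0},
    {"aperture":0}
  ]
}}

```text
time_s: 25.32
eef_pos: [0.4529, -0.2224, 0.1251]
eef_rot: [0.001, -0.0, 1.0, -0.001]
wrist_force: [0.8, -0.1, -0.9]
opening: 0.671
grasp_force: 64.4
```

Run:
```python
from h import *
W,p=held(.0135)
m=(np.hypot(W[...,0]-.4515,W[...,1]+.222)<.05)&(abs(W[...,2]-.0483)<.002);Q=W[m];print(len(Q),circ(Q))
```

```text
TCP [ 0.4529 -0.2224  0.1251] F [ 0.8 -0.1 -0.9] off x -0.001 diam 0.0595 rim above TCP 0.0143 slopes [-0.0076 -0.002 ] (26, 0.0001)
1004 (array([ 0.45066997, -0.2222333 ]), np.float64(0.03440372167026386))
```

Converted, 0.0187 m / 0.75 = 0.0249, 0.017 m / 0.75 = 0.0227.

Request:
{"op": "jog_arm", "data": {
  "deltas": [
    {"x":0.0009, "z":0.0093, "aperture":0},
    {"x":0.0009, "z":0.0173, "aperture":0},
    {"x":0.0009, "z":0.0227, "aperture":0},
    {"x":0.0009, "z":0.0249, "aperture":0},
    {"x":0.0009, "z":0.0249, "aperture":0}
  ]
}}

```text
time_s: 26.0
eef_pos: [0.4515, -0.2223, 0.1056]
eef_rot: [-0.0, -0.0, 1.0, 0.0]
wrist_force: [-2.2, 1.3, 2.1]
opening: 0.67
grasp_force: 64.7
```

Converted, -0.09 m / 0.75 = -0.12, -0.07 m / 0.75 = -0.0933.

Request:
{"op": "jog_arm", "data": {
  "deltas": [
    {"z":0.0005, "aperture":0},
    {"z":0.0005, "aperture":1},
    {"z":0.0005, "aperture":1},
    {"z":0.0005, "aperture":1},
    {"z":0.0005, "aperture":1},
    {"z":-0.04, "aperture":1},
    {"z":-0.0933, "aperture":1},
    {"z":-0.12, "aperture":1},
    {"z":-0.12, "aperture":1}
  ]
}}

```text
time_s: 27.12
eef_pos: [0.4524, -0.223, 0.197]
eef_rot: [0.002, -0.0, 1.0, -0.001]
wrist_force: [0.4, -0.4, -0.4]
opening: 1.003
grasp_force: 0.0
```

Run:
```python
from h import *
stack(.119)
```

```text
rim (array([ 0.4503, -0.2231]), 0.0284, 910, 0.1192) (array([-0.0017, -0.0059,  0.12  ]), 29, 0.0002) expected 0.119
```

The coarse sieve is nested. Next is the lid.

The rows are not in the units I measure in: shifts go in shares of 0.75 m and turns go in shares of pi rad. I convert before sending: 0.5145 m / 0.75 = 0.686, 0.02 m / 0.75 = 0.0267.

Request:
{"op": "jog_arm", "data": {
  "deltas": [
    {"x":-0.008, "y":0.08, "aperture":1},
    {"x":-0.008, "y":0.16, "aperture":1},
    {"x":-0.008, "y":0.24, "aperture":1},
    {"x":-0.008, "y":0.32, "aperture":1},
    {"x":-0.008, "y":0.4, "aperture":1},
    {"x":-0.008, "y":0.48, "aperture":1},
    {"x":-0.008, "y":0.56, "aperture":1},
    {"x":-0.008, "y":0.64, "aperture":0.4},
    {"x":-0.008, "y":0.686, "z":0.0267, "aperture":0.4},
    {"x":-0.008, "y":0.686, "z":0.0533, "aperture":0.4}
  ]
}}

```text
time_s: 28.42
eef_pos: [0.4559, 0.2944, 0.1529]
eef_rot: [-0.001, -0.002, 1.0, -0.0]
wrist_force: [0.6, -0.8, -0.4]
opening: 0.401
grasp_force: 0.0
```

Request:
{"op": "jog_arm", "data": {
  "deltas": [
    {"aperture":0.4},
    {"aperture":0.4},
    {"aperture":0.4}
  ]
}}

```text
time_s: 28.8
eef_pos: [0.458, 0.2919, 0.1561]
eef_rot: [0.001, 0.0, 1.0, 0.0]
wrist_force: [0.1, 0.4, 0.1]
opening: 0.397
grasp_force: 0.0
```

Run:
```python
from h import *
o=get_obs();c=optics.camera_params("wrist");p,d=optics.camera("wrist");W=wcloud(c,d);cv2.imwrite("pics/w7.png",p)
m=(np.hypot(W[...,0]-.458,W[...,1]-.292)<.015)&(abs(W[...,2]-.0325)<.002);Q=W[m];print("knob top mid",(Q[:,:2].max(0)+Q[:,:2].min(0))/2,np.ptp(Q[:,:2],axis=0))
m=(np.hypot(W[...,0]-.458,W[...,1]-.292)<.036)&(abs(W[...,2]-.0143)<.003);Q=W[m];print("disc",cv2.minEnclosingCircle((Q[:,:2]*1000).astype(np.float32)))
print(o["eef_pos"],o["opening"])
F=W[(abs(W[...,0]-o["eef_pos"][0])<.025)&(abs(W[...,1]-o["eef_pos"][1])<.06)&(W[...,2]>.08)];print("finger lowest z",np.percentile(F[:,2],[.5,2]))
```

```text
knob top mid [0.45828053 0.29223288] [0.01754366 0.0169127 ]
disc ((458.34674072265625, 292.6379089355469), 29.947608947753906)
[0.45801342 0.291893   0.15605324] 0.39702415778682065
finger lowest z [0.16460946 0.17346221]
```

View pics/w7.png

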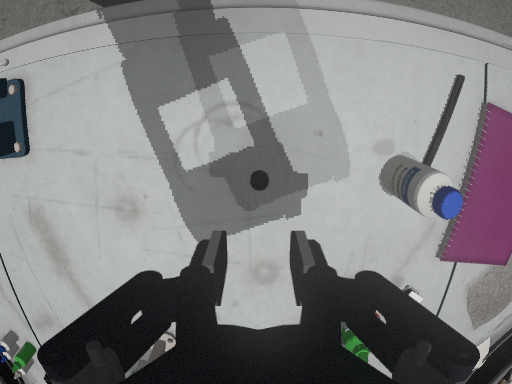

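The lid's knob is at (260,180), centred between the fingers, and the bottle at (420,190) is well clear. Gripping the knob.

Converted, 0.136 m / 0.75 = 0.1813, 0.127 m / 0.75 = 0.1693.

Request:
{"op": "jog_arm", "data": {
  "deltas": [
    {"y":0.0004, "z":0.0667, "aperture":0.4},
    {"y":0.0004, "z":0.1333, "aperture":0.4},
    {"y":0.0004, "z":0.1693, "aperture":0.4},
    {"y":0.0004, "z":0.1813, "aperture":0.4},
    {"y":0.0004, "z":0.1813, "aperture":0.4},
    {"y":0.0004, "z":0.1813, "aperture":0},
    {"y":0.0004, "z":0.1813, "aperture":0},
    {"y":0.0004, "z":0.1813, "aperture":0},
    {"y":0.0004, "z":0.1813, "aperture":0}
  ]
}}

```text
time_s: 29.98
eef_pos: [0.4589, 0.293, 0.0212]
eef_rot: [0.002, -0.0, 1.0, 0.001]
wrist_force: [-1.0, -0.6, 6.2]
opening: 0.175
grasp_force: 58.7
```

Request:
{"op": "jog_arm", "data": {
  "deltas": [
    {"z":-0.0133, "aperture":0},
    {"z":-0.0667, "aperture":0},
    {"z":-0.1467, "aperture":0},
    {"z":-0.2133, "aperture":0},
    {"z":-0.24, "aperture":0},
    {"z":-0.24, "aperture":0},
    {"z":-0.24, "aperture":0}
  ]
}}

```text
time_s: 30.85
eef_pos: [0.4565, 0.2923, 0.1982]
eef_rot: [-0.001, -0.0, 1.0, -0.0]
wrist_force: [-0.4, -0.2, -1.7]
opening: 0.173
grasp_force: 58.8
```

Run:
```python
from h import *
o=get_obs();c=optics.camera_params("wrist");p,d=optics.camera("wrist");W=wcloud(c,d);cv2.imwrite("pics/w8.png",p)
e=o["eef_pos"];print(e)
m=(np.hypot(W[...,0]-e[0],W[...,1]-e[1])<.036)&(W[...,2]>e[2]-.02)&(W[...,2]<e[2]+.004);Q=W[m]
print(len(Q),"disc",cv2.minEnclosingCircle((Q[:,:2]*1000).astype(np.float32)),np.percentile(Q[:,2],[2,50,98]))
Q=Q[abs(Q[:,2]-np.median(Q[:,2]))<.004];A=np.c_[Q[:,:2]-e[:2],np.ones(len(Q))];print("plane",np.linalg.lstsq(A,Q[:,2],rcond=None)[0])
```

```text
[0.45650256 0.29226469 0.19817798]
4681 disc ((456.3299560546875, 291.4757995605469), 30.063457489013672) [0.18957037 0.19146783 0.19295006]
plane [0.00082053 0.00042766 0.19142144]
```

View pics/w8.png

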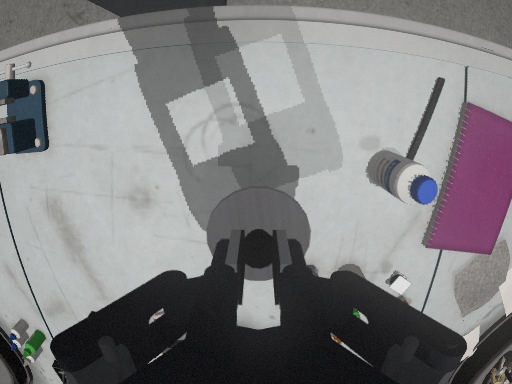

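The lid is held level by its knob, with the disc at (258,235). Carrying it to the stack.

Converted, -0.5145 m / 0.75 = -0.686, 0.006 m / 0.75 = 0.008.

Request:
{"op": "jog_arm", "data": {
  "deltas": [
    {"x":0.008, "y":-0.08, "aperture":0},
    {"x":0.008, "y":-0.16, "aperture":0},
    {"x":0.008, "y":-0.24, "aperture":0},
    {"x":0.008, "y":-0.32, "aperture":0},
    {"x":0.008, "y":-0.4, "aperture":0},
    {"x":0.008, "y":-0.48, "aperture":0},
    {"x":0.008, "y":-0.56, "aperture":0},
    {"x":0.008, "y":-0.64, "aperture":0},
    {"x":0.008, "y":-0.68, "aperture":0},
    {"x":0.008, "y":-0.686, "aperture":0}
  ]
}}

```text
time_s: 32.15
eef_pos: [0.4505, -0.2234, 0.1976]
eef_rot: [-0.001, 0.001, 1.0, 0.001]
wrist_force: [0.2, 0.0, -0.2]
opening: 0.174
grasp_force: 58.9
```

Request:
{"op": "jog_arm", "data": {
  "deltas": [
    {"z":0.0267, "aperture":0},
    {"z":0.0573, "aperture":0},
    {"z":0.0573, "aperture":0},
    {"z":0.0573, "aperture":0}
  ]
}}

```text
time_s: 32.65
eef_pos: [0.4516, -0.2213, 0.1566]
eef_rot: [-0.0, -0.001, 1.0, 0.0]
wrist_force: [-0.2, -1.0, -0.2]
opening: 0.173
grasp_force: 58.9
```

Create lid.py:
```python
from h import *
o=get_obs();c=optics.camera_params("wrist");p,d=optics.camera("wrist");W=wcloud(c,d)
e=o["eef_pos"];print(e)
m=(np.hypot(W[...,0]-e[0],W[...,1]-e[1])<.036)&(W[...,2]>e[2]-.011)&(W[...,2]<e[2]-.003);Q=W[m]
print("disc",cv2.minEnclosingCircle((Q[:,:2]*1000).astype(np.float32)),np.median(Q[:,2]))
m=(np.hypot(W[...,0]-.4515,W[...,1]+.222)<.05)&(abs(W[...,2]-.0483)<.002);Q=W[m];print("ring",len(Q),circ(Q))
```

```bash
python3 lid.py
```

```text
[ 0.45164817 -0.22130717  0.15655163]
disc ((451.575439453125, -221.90298461914062), 30.213130950927734) 0.1498630402901424
ring 787 (array([ 0.45030632, -0.22213738]), np.float64(0.034225294625017194))
```

Converted, 0.0235 m / 0.75 = 0.0313, 0.021 m / 0.75 = 0.028.

Request:
{"op": "jog_arm", "data": {
  "deltas": [
    {"x":0.0009, "y":-0.0008, "z":0.0107, "aperture":0},
    {"x":0.0009, "y":-0.0008, "z":0.02, "aperture":0},
    {"x":0.0009, "y":-0.0008, "z":0.028, "aperture":0},
    {"x":0.0009, "y":-0.0008, "z":0.0313, "aperture":0},
    {"x":0.0009, "y":-0.0008, "z":0.0313, "aperture":0}
  ]
}}

```text
time_s: 33.33
eef_pos: [0.4506, -0.2225, 0.1325]
eef_rot: [-0.0, -0.0, 1.0, 0.0]
wrist_force: [-0.4, -0.3, -0.3]
opening: 0.176
grasp_force: 58.9
```

Request:
{"op": "jog_arm", "data": {
  "deltas": [
    {"z":0.0013, "aperture":0},
    {"z":0.002, "aperture":0},
    {"z":0.002, "aperture":0}
  ]
}}

```text
time_s: 33.7
eef_pos: [0.4508, -0.2226, 0.1314]
eef_rot: [0.0, -0.0, 1.0, -0.0]
wrist_force: [-0.5, 0.3, -0.0]
opening: 0.174
grasp_force: 58.9
```

Request:
{"op": "jog_arm", "data": {
  "deltas": [
    {"aperture":0.45},
    {"aperture":0.45},
    {"aperture":0.45},
    {"z":-0.04, "aperture":0.45},
    {"z":-0.0933, "aperture":0.45},
    {"z":-0.12, "aperture":0.45},
    {"x":0.0667, "z":-0.12, "aperture":0.45},
    {"x":0.0667, "z":-0.12, "aperture":0.45}
  ]
}}

```text
time_s: 34.7
eef_pos: [0.3988, -0.222, 0.2211]
eef_rot: [-0.0, 0.001, 1.0, 0.0]
wrist_force: [-0.2, -0.5, 0.5]
opening: 0.448
grasp_force: 0.0
```

Run:
```python
from h import *
c=optics.camera_params("wrist");p,d=optics.camera("wrist");W=wcloud(c,d);cv2.imwrite("pics/w9.png",p)
m=(np.hypot(W[...,0]-.4505,W[...,1]+.2228)<.036)&(abs(W[...,2]-.124)<.004);Q=W[m]
print(get_obs()["eef_pos"],"disc",cv2.minEnclosingCircle((Q[:,:2]*1000).astype(np.float32)),"z (0.124)",np.median(Q[:,2]))
A=np.c_[Q[:,:2]-[.4505,-.2228],np.ones(len(Q))];print("plane",np.linalg.lstsq(A,Q[:,2],rcond=None)[0])
```

```text
[ 0.40003438 -0.22251352  0.22142758] disc ((450.4873352050781, -223.07571411132812), 30.280643463134766) z (0.124) 0.12444773180104204
plane [0.00599018 0.00247336 0.12439465]
```

View pics/w9.png

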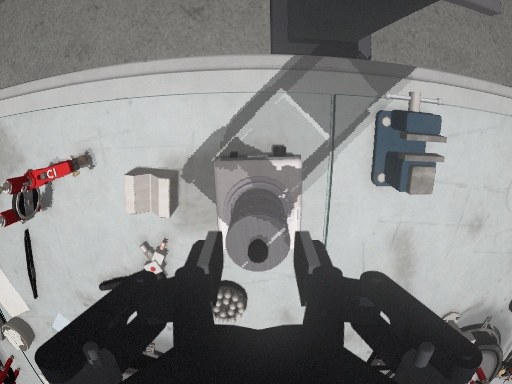

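The full stack is closed, with the lid disc at (258,240), level at the expected height of 124 mm and centred. The gripper is clear, so I'm handing in.

Request:
{"op": "jog_arm", "data": {
  "deltas": [
    {"aperture":0.45},
    {"aperture":0.45},
    {"aperture":0.45}
  ]
}}

```text
time_s: 35.12
eef_pos: [0.4011, -0.2225, 0.2212]
eef_rot: [-0.0, -0.0, 1.0, 0.0]
wrist_force: [-0.0, -0.4, 0.0]
opening: 0.446
grasp_force: 0.0
```

```bash
python3 -c "
from bench import workorder
print(workorder.hand_in())"
```

```text
the job is handed in; nothing more can be done
None
```

The pan, fine, medium and coarse sieves and lid are stacked in the shaker, each measured level and at its nested height, with the bystanders untouched; I handed the job in at about 35 s, but no verdict was returned.

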